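Tend the resin curing station

TASK

Using only the fingertips, hook behind the lip of the tray that carries the round amber coaster and gently draw that tray all the way out to its stop, and push the tray with the square blue coaster all the way home under the lamp. Do not touch or lift the coasters, leave both lying in their trays, do not squeeze or force the trays, and leave the bottle, jar and cup where they stand.

Things in the scene. Friction and masses are not known exactly. Their poses are not given: they have to be found in the camera images.
- station: Low white/grey curing station fixed to the table, 300 x 380 mm (wide), two trays side by side on level rails, white lamp bar across it (50 mm deep, 90 to 112 mm above table, centre at x = +190 mm). Origin: on the table, midway between the trays, under the rear faces of their lips when both are home. +x points into the station along the rails, +y to its left tray, z up; trays come out to -x.
- tray_left (a joint): Travel of the left tray (centre line at y = +90 mm in the station's frame), metres: 0 = home, 0.13 = fully out at the end stop, growing as it comes out towards the station's -x. Sliding friction about 2 N; it stays where it is left. Starts part-way out.
- tray_right (a joint): Travel of the right tray (centre line at y = -90 mm in the station's frame); same values and same behaviour as the left tray.
- tray_left_lip (a point): Middle of the top edge of the left tray's lip, on its rear face, 54 mm above the table; axes as station, moves with tray. Lip: upright black plate at the tray's front end, 100 wide, 6 thick (x -6 to 0 mm), 36 above the tray floor. Behind it a bare floor 60 long, 100 wide, 18 above the table, open above; then a 4 thick cross wall and the 172 long coaster pocket. Tray 108 wide, other walls 10 high.
- tray_right_lip (a point): The same point on the right tray, which is identical to the left.
- round_coaster: Loose round amber resin coaster with pale petals, 80 mm diameter x 10 mm thick, about 55 g, lying on the floor of one of the two trays (either one), behind the cross wall. Origin: centre of its underside.
- square_coaster: Loose square blue resin coaster, 72 x 72 x 10 mm, about 55 g, lying in the other tray, behind the cross wall. Origin: centre of its underside.
- dropper_bottle: Loose green dropper bottle with black top, 28 mm diameter x 72 mm high, standing on the table in front of the station between the paths of the two trays. Origin: centre of its underside. To be left alone.
- pigment_jar: Loose red pigment jar with black cap, 44 mm diameter x 42 mm high, standing on the table near the station's left front corner. Origin: centre of its underside. To be left alone.
- mixing_cup: Loose white open mixing cup, 60 mm diameter x 70 mm high, standing on the table near the station's right front corner. Origin: centre of its underside. To be left alone.
Not all that is in view belongs to the job. Of the things like the round_coaster, leave any that is green; of the rest the smaller one is meant. What is meant by the square_coaster is not pink, and is the larger of those in its own colour.

How it is judged:
By the outcome, as a careful person would: the job done as asked, in the order asked, and still so for the second after the job is handed in, with the robot touching nothing.
It also fails if it takes over 45 s, if anything falls off the work surface, if the arm or the gripper's body presses on something with over 40 N, if the wrist force passes 120 N, or if a joint passes its speed limit or range.

ROBOT

A 7-joint arm with a two-finger parallel gripper is mounted at the origin on the work surface. World frame = base frame: x ahead of the robot, y to its left, z up, the work surface at z = 0. Lengths are in m, angles in rad, forces in N, time in s.
With the tool pointing down it reaches from about 0.35 to 0.9 m from the base axis. Payload 8.1 kg.
Tool frame: the origin (TCP) lies midway between the tips of the shut fingers; the grasp point (between the pads) lies 19 mm behind it; z points along the fingers, x is the direction in which the jaws open and shut, and the axes are right-handed (so a half turn about z gives the same grasp; the last joint's range is limited). The gripper opens to 92 mm and grips with 3 to 60 N. Pads are 19 mm wide; open, the fingers measure 130 mm over their backs; the gripper's body (75 mm by 190 mm) begins 47 mm behind the grasp point.
Start: joints at [-1.352, 0.434, 0.025, 1.573, -0.012, 1.134, -0.075], TCP at [0.198, 0.593, 0.201] pointing down, gripper open.
Joint ranges: [-2.62, 2.62], [-0.44, 2.09], [-1.27, 1.32], [0.08, 2.57], [-1.32, 4.46], [0.12, 2], [-2.74, 2.74]. Speed limits (rad/s): [2.22, 2.22, 3.01, 3.01, 3.14, 3.14, 3.14].

INTERFACE

Orientations are given as a 3x3 rotation matrix whose columns are the frame's x, y, z axes.
In Python, from rig import telemetry, camera, env, finder gives the robot as it stands.
- The arm moves only by the shell command python3 -m jog 'ROWS'. ROWS is a JSON object of lists of equal length, an entry for each row: "rot": the turn, a rotation vector about the world's x, y, z in degrees, a list of three; "translation": the shift along the world's x, y, z in mm, a list of three; "fingers": the opening, from 0 (shut) to 1 (fully open). A call has 1 to 8 rows; each row is the pose to reach, as a shift and turn from the pose commanded when the call began; what a row does not reach only later rows make up. A row lasts 1/12 s, in which the tool goes at most 41.7 mm and 7.16 degrees, less where a joint would pass 70% of its speed; a pose out of reach is approached as far as the arm can. A call with a gripper value outside its range is refused whole. The fingers move at their own pace and stop on an object; the grip force is fixed at half the most. Time passes only in rows, so rows that repeat a pose let the fingers close. It gives the time, the measured TCP pose, the force and the opening at its end, in the units of the state.
- telemetry.get_state(): the state, without advancing time (a new reading comes with each control period).
- camera(name): name is "scene" or "top" or "wrist"; returns a dict with "color" (480x640x3 uint8, blue, green, red), "fx", "fy", "cx", "cy" (pixels), "R" (3x3) and "t" (3): a world point X has camera coordinates R X + t; the wrist camera has in their place "hand_eye" (4x4, takes a point from camera to tool coordinates, whose origin is the TCP and whose axes are the tool frame's). Camera axes: x right, y down, z forward; pixel columns grow to the right and rows downward; lengths in m; the calibration is good to about 2 mm. A picture is of the moment at which its call begins: read the wrist's pose just before it. There is no depth.
- env.job_done(): hands the job in, once; it reports no verdict.
Trained networks look in a picture, given as the dict that the camera call returned (one of the last four; its "shot" number tells which), for a name from the list of things; names that differ only in an ending like _2 or _b are one class to them, and where a whole thing is asked for, a point or a joint stands for the part that bears it (a point fixed in the world has none). Each returns a list of dicts, best first, with "conf" (0 to 1); they miss things now and then, are a little off and sometimes report something else, mostly with a low value. They report only what shows in the picture. A call takes as long as a camera call. They do not tell look-alikes from the thing itself.
- finder.find_in(query, picture): "bbox" ([left, top, right, bottom] in pixels, round what is visible of it).
- finder.outline_of(query, picture): "mask" (480x640 bool, what is visible of it) and "bbox" ([left, top, right, bottom] in pixels, round what is visible of it).
The state is a dict: "time": time; "joints": joint angles; "qd": joint speeds; "effort": joint torques, N m; "position": TCP position; "eef_rot": TCP orientation; "contact_force": force on the tool from outside, world axes, zero at the start; "moment": the same for the moment, N m; "width": opening from 0.0 (shut) to 1.0 (fully open).
Only numpy, scipy, OpenCV 4.12 (cv2) and the standard library are available. Lean on these libraries where they do the work, as an engineer would, in place of code of your own. Each camera call takes 0.05 s, during which the arm holds its last target.

## Working session

There is one attempt and no reset: what is moved stays moved. The work goes in short steps, Python scripts to look and compute and a shell command to move; the robot and the scene stay as the last step left them, time stands still between calls to the robot, and variables do not carry over. Pictures are saved under pics/ and viewed, and the job is handed in when it is done.

```bash
mkdir -p pics; ls
cat > h.py <<'E'
import numpy as np, cv2
from rig import telemetry, camera, env, finder
def save(p,n): cv2.imwrite('pics/'+n+'.png',p['color'])
def ray(p,u,v):
    d=np.array([(u-p['cx'])/p['fx'],(v-p['cy'])/p['fy'],1.0])
    if 'hand_eye' in p:
        s=p['state'];H=np.array(p['hand_eye']);R=np.array(s['eef_rot'])@H[:3,:3];o=np.array(s['position'])+np.array(s['eef_rot'])@H[:3,3]
        return o,R@d
    R=np.array(p['R']);t=np.array(p['t']);return -R.T@t,R.T@d
def atz(p,u,v,z):
    o,d=ray(p,u,v);return o+d*(z-o[2])/d[2]
def proj(p,X):
    c=np.array(p['R'])@np.array(X)+np.array(p['t']);return p['fx']*c[0]/c[2]+p['cx'],p['fy']*c[1]/c[2]+p['cy']
E
python3 - <<'E'
from h import *
s=telemetry.get_state();print(s)
for n in ['scene','top']:
    p=camera(n);save(p,n+'0')
    print(n,-np.array(p['R']).T@p['t'])
    for q in ['station','tray_left_lip','round_coaster','square_coaster','dropper_bottle','pigment_jar','mixing_cup']:
        print(q,[(np.round(r['bbox']).tolist(),round(r['conf'],2)) for r in finder.find_in(q,p)])
E
```

```text
pics
{'time': 0.0, 'joints': array([-1.35160903,  0.43519283,  0.0249887 ,  1.57410206, -0.01159214,
        1.13396025, -0.0750994 ]), 'qd': array([-9.26114209e-05,  7.24615618e-04,  5.90629327e-04,  1.27460970e-03,
        1.47802232e-03, -3.01145164e-04, -9.29474151e-04]), 'effort': array([-7.18332212e-04, -6.67857027e+01,  9.84517671e-01, -3.14460468e+01,
       -6.05532154e-02,  4.29262931e-02,  1.50303840e-04]), 'position': array([0.19756256, 0.59238686, 0.20066198]), 'eef_rot': array([[ 3.16338450e-01,  9.48646337e-01, -3.33848172e-04],
       [ 9.48645194e-01, -3.16338590e-01, -1.48041015e-03],
       [-1.50999473e-03,  1.51607189e-04, -9.99998848e-01]]), 'contact_force': array([-0.91601737,  0.36633387,  0.19498562]), 'moment': array([-0.00724927, -0.00838451, -0.01407598]), 'width': 1.001728669936513}
scene [0.93789568 0.58274611 0.63742524]
station [([154.0, 174.0, 381.0, 392.0], 0.64)]
tray_left_lip [([236.0, 253.0, 385.0, 345.0], 0.88)]
round_coaster [([274.0, 149.0, 302.0, 169.0], 0.91), ([188.0, 154.0, 236.0, 181.0], 0.87), ([250.0, 217.0, 291.0, 248.0], 0.66)]
square_
[... 204 characters left out ...]
, 426.0, 368.0], 0.91)]
mixing_cup [([298.0, 154.0, 327.0, 192.0], 0.69)]
top [0.56684109 0.02422834 1.15230838]
station [([222.0, 91.0, 437.0, 308.0], 0.66), ([320.0, 176.0, 398.0, 305.0], 0.36)]
tray_left_lip [([176.0, 257.0, 201.0, 277.0], 0.21)]
round_coaster [([452.0, 290.0, 495.0, 332.0], 0.9), ([477.0, 203.0, 527.0, 251.0], 0.82), ([341.0, 207.0, 382.0, 247.0], 0.67), ([234.0, 154.0, 315.0, 278.0], 0.18)]
square_coaster [([259.0, 176.0, 300.0, 216.0], 0.91), ([168.0, 165.0, 202.0, 191.0], 0.68), ([124.0, 202.0, 168.0, 245.0], 0.58)]
dropper_bottle [([288.0, 296.0, 305.0, 312.0], 0.48)]
pigment_jar [([180.0, 256.0, 204.0, 277.0], 0.79)]
mixing_cup [([407.0, 292.0, 439.0, 326.0], 0.71)]
```

View pics/scene0.png

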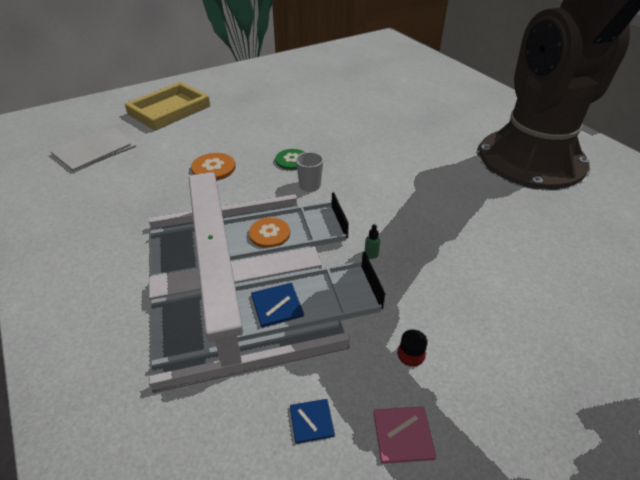

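View pics/top0.png

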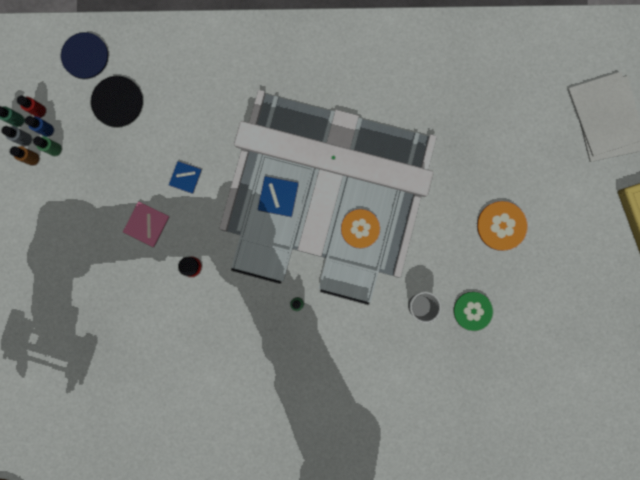

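The top view shows three round coasters: amber in the right tray at (360,228), a larger amber one on the table at (502,225), and green at (473,311). The one meant is the smaller amber one, in the right tray. There are three square ones: blue in the left tray at (279,196), a smaller blue at (185,176), and pink at (146,224). The one meant is the larger blue, in the left tray. I'll confirm this in an enlarged crop and measure.

Run:
```python
from h import *
p=camera('top')
c=p['color'][80:320,120:540]
cv2.imwrite('pics/crop_top.png',cv2.resize(c[:, :],(800,457),interpolation=cv2.INTER_CUBIC))
c=p['color'][220:320,215:385]
cv2.imwrite('pics/crop_lips.png',cv2.resize(c,(800,471),interpolation=cv2.INTER_CUBIC))
for q,z in [('round_coaster',.03),('square_coaster',.03)]:
    for r in finder.outline_of(q,p):
        m=r['mask'].astype(np.uint8); cn=max(cv2.findContours(m,0,2)[0],key=cv2.contourArea)
        b=cv2.minAreaRect(cn)
        ctr=atz(p,*b[0],z); bb=r['bbox']; zz= z
        sc=np.linalg.norm(atz(p,b[0][0]+1,b[0][1],z)-ctr)
        print(q,round(r['conf'],2),np.round(b[0]),np.round(np.array(b[1])*sc*1000),round(b[2],1),np.round(ctr,4))
for q,z in [('dropper_bottle',.07),('pigment_jar',.042),('mixing_cup',.07)]:
    for r in finder.find_in(q,p):
        bb=r['bbox'];print(q,np.round(atz(p,(bb[0]+bb[2])/2,(bb[1]+bb[3])/2,z),3))
```

```text
round_coaster 0.97 [502. 226.] [99. 98.] 45.0 [ 0.6727 -0.342   0.03  ]
round_coaster 0.93 [474. 312.] [77. 77.] 90.0 [ 0.5021 -0.2789  0.03  ]
round_coaster 0.58 [360. 228.] [77. 80.] 45.0 [ 0.6705 -0.057   0.03  ]
square_coaster 0.86 [278. 196.] [72. 72.] 11.3 [0.7379 0.109  0.03  ]
square_coaster 0.75 [185. 177.] [53. 52.] 20.6 [0.7806 0.2978 0.03  ]
square_coaster 0.67 [146. 224.] [74. 72.] 26.6 [0.6842 0.3765 0.03  ]
dropper_bottle [0.524 0.072 0.07 ]
dropper_bottle [0.594 0.278 0.07 ]
pigment_jar [0.597 0.286 0.042]
pigment_jar [ 0.51  -0.181  0.042]
mixing_cup [ 0.513 -0.176  0.07 ]
```

View pics/crop_top.png

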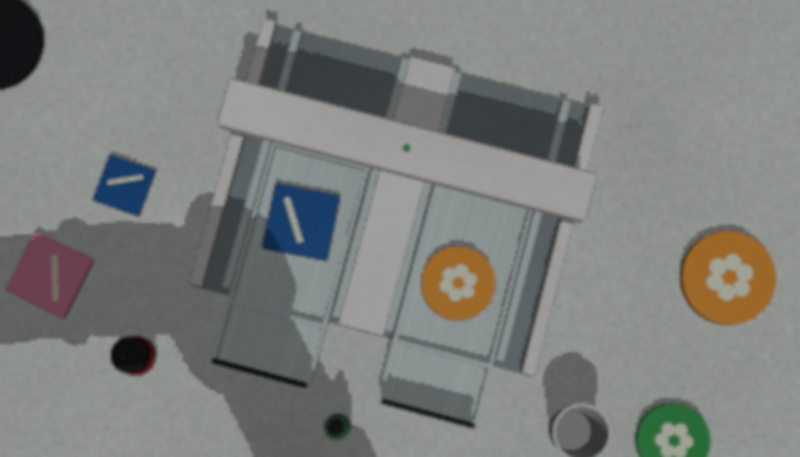

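View pics/crop_lips.png

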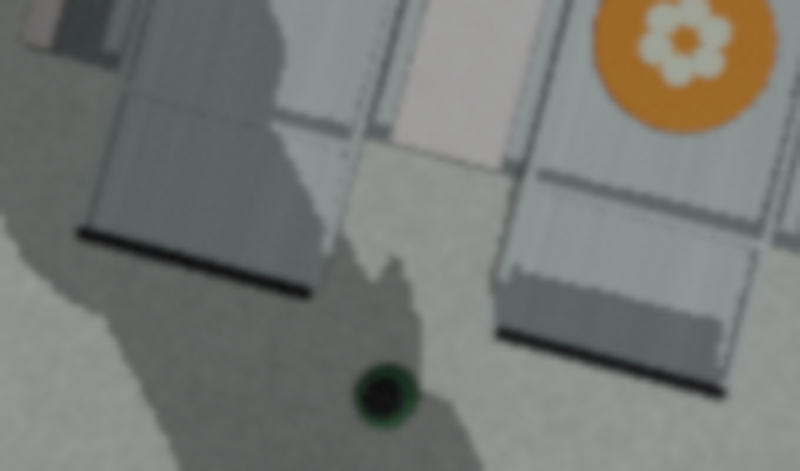

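```bash
cat > fit.py <<'E'
from h import *
from scipy.optimize import least_squares
E
python3 - <<'E'
from h import *
p=camera('top')
k=170/800
L=[atz(p,215+u*k,220+v*k,.054)[:2] for u,v in [(78,233),(312,293),(497,333),(725,394)]]
L=np.array(L);print('lips',np.round(L,4), np.linalg.norm(L[0]-L[1]),np.linalg.norm(L[2]-L[3]))
a1=L[0]-L[1];a2=L[2]-L[3]
print('yaw of +y dirs',np.degrees(np.arctan2(-a1[0],a1[1])),np.degrees(np.arctan2(-a2[0],a2[1])))
# lamp corners
B=np.array([atz(p,120+u/1.905,80+v/1.905,.112)[:2] for u,v in [(233,80),(219,123),(596,172),(584,221)]])
print('lamp',np.round(B,4)); 
a=(B[0]+B[1])/2-(B[2]+B[3])/2
print('len',np.linalg.norm(a),'yaw',np.degrees(np.arctan2(-a[0],a[1])),'depth',np.linalg.norm(B[0]-B[1]),'ctr',B.mean(0))
E
```

```text
lips [[ 0.5903  0.1992]
 [ 0.5642  0.1016]
 [ 0.5468  0.0247]
 [ 0.5206 -0.0695]] 0.10098917415583286 0.09784827629086947
yaw of +y dirs -14.934111367717481 -15.533227200708309
lamp [[ 0.8683  0.1696]
 [ 0.825   0.1836]
 [ 0.7712 -0.1888]
 [ 0.7226 -0.1758]]
len 0.3725476880761766 yaw -15.540709875409968 depth 0.04550356295695553 ctr [ 0.79678714 -0.00284945]
```

The crop confirms it: small amber in the right tray, large blue in the left. The lips measure 98–101 mm (expected 100) and the lamp gives a station yaw of about −15.3° with its origin near (0.614, 0.047). Both trays are out about 57 mm. I'll move above the right tray's bare floor with the fingers shut.

```bash
python3 -m jog '{"translation":[[20,-35,0],[40,-70,0],[60,-105,0],[80,-139,0],[101,-173,0],[122,-208,0],[142,-243,0],[162,-277,0]],"rot":[[0,0,1],[0,0,2],[0,0,3.1],[0,0,3.1],[0,0,3.1],[0,0,3.1],[0,0,3.1],[0,0,3.1]],"fingers":[0,0,0,0,0,0,0,0]}' && python3 -m jog '{"translation":[[20,-35,0],[40,-70,0],[60,-105,0],[80,-139,0],[101,-173,0],[122,-208,0],[142,-243,0],[162,-277,0]],"rot":[[0,0,0],[0,0,0],[0,0,0],[0,0,0],[0,0,0],[0,0,0],[0,0,0],[0,0,0]],"fingers":[0,0,0,0,0,0,0,0]}' && python3 -m jog '{"translation":[[20,-35,0],[43,-70,0],[43,-70,-10],[43,-70,-20],[43,-70,-20]],"rot":[[0,0,0],[0,0,0],[0,0,0],[0,0,0],[0,0,0]],"fingers":[0,0,0,0,0]}'
python3 - <<'E'
from h import *
s=telemetry.get_state();p=camera('wrist');p['state']=s;save(p,'wrist1');print(s['position'],s['width'],s['contact_force'],s['eef_rot'][:,0])
t=camera('top');save(t,'top1')
print(p['hand_eye'])
E
```

```text
time: 1.82
position: [0.3604, 0.314, 0.2017]
eef_rot: [[0.265, 0.964, 0.0], [0.964, -0.265, 0.001], [0.001, 0.0, -1.0]]
contact_force: [0.1, 0.7, 0.2]
width: 0.469
time: 2.48
position: [0.5225, 0.0369, 0.2018]
eef_rot: [[0.265, 0.964, 0.001], [0.964, -0.265, 0.0], [0.0, 0.001, -1.0]]
contact_force: [0.3, 1.1, 0.6]
width: 0.005
time: 2.9
position: [0.5631, -0.0304, 0.1792]
eef_rot: [[0.265, 0.964, -0.004], [0.964, -0.265, 0.0], [-0.001, -0.004, -1.0]]
contact_force: [0.2, 0.7, -0.1]
width: 0.003
[ 0.56312022 -0.03044183  0.17915705] 0.002907414610777357 [ 0.19733569  0.72609929 -0.06740064] [ 2.64734681e-01  9.64321084e-01 -6.29254140e-04]
[[ 9.99999845e-01 -3.83038517e-04  4.03797578e-04 -4.96175118e-04]
 [ 2.61450172e-04  9.63767755e-01  2.66742659e-01 -7.19267464e-02]
 [-4.91339797e-04 -2.66742512e-01  9.63767706e-01 -1.82896976e-01]
 [ 0.00000000e+00  0.00000000e+00  0.00000000e+00  1.00000000e+00]]
```

View pics/wrist1.png

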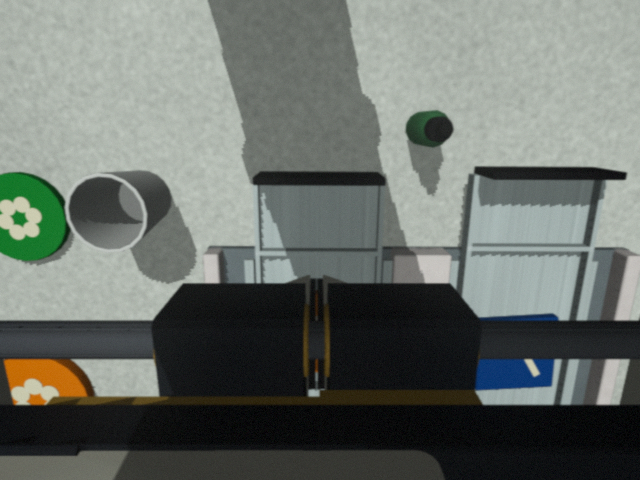

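View pics/top1.png

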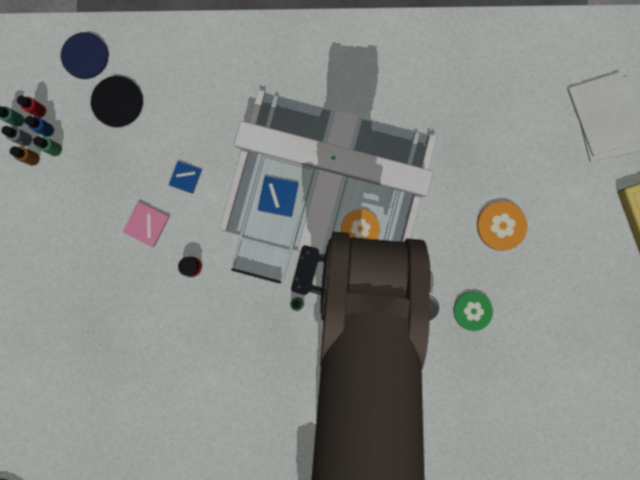

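The wrist view shows the right lip as a black band at rows 172–185, columns 253–385, and the bare floor behind it down to the cross wall at row 249.

Run:
```python
from h import *
s=telemetry.get_state();p=camera('wrist');p['state']=s
c=p['color'][150:270,230:640];cv2.imwrite('pics/wcrop.png',cv2.resize(c,(800,234),interpolation=cv2.INTER_CUBIC))
O=np.array([.6137,.0473]);th=np.radians(-15.3);ex=np.array([np.cos(th),np.sin(th)]);ey=np.array([-np.sin(th),np.cos(th)])
def st(X): d=X[:2]-O; return np.round([d@ex,d@ey],4)
print('tcp',st(s['position']))
for n,u,v,z in [('R lip rear L',258,185,.054),('R lip rear R',385,185,.054),('R wall',260,249,.028),('R wall',380,249,.028),('L lip',478,178,.054),('L lip',624,179,.054),('L wall',470,246,.028),('L wall',590,246,.028)]:
    print(n,st(atz(p,u,v,z)))
```

```text
tcp [-0.028  -0.0871]
R lip rear L [-0.0531 -0.1313]
R lip rear R [-0.0532 -0.0354]
R wall [ 0.0056 -0.1352]
R wall [ 0.0055 -0.0328]
L lip [-0.0586  0.0342]
L lip [-0.0579  0.1441]
L wall [0.0028 0.0437]
L wall [0.0027 0.146 ]
```

View pics/wcrop.png

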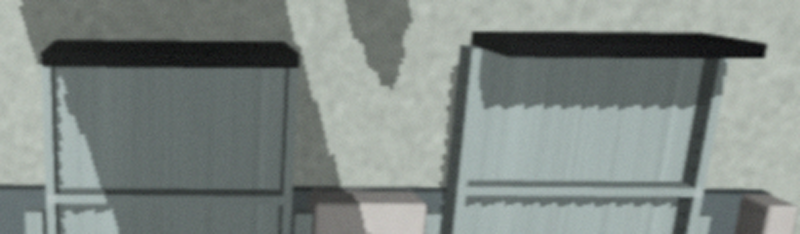

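Slot spans x from −54 to +5 mm in the station frame, and the TCP is at −28, well inside. I'll descend.

```bash
python3 -m jog '{"translation":[[0,0,-35],[0,0,-70],[0,0,-105],[0,0,-120],[0,0,-132],[0,0,-142],[0,0,-149],[0,0,-149]],"rot":[[0,0,0],[0,0,0],[0,0,0],[0,0,0],[0,0,0],[0,0,0],[0,0,0],[0,0,0]],"fingers":[0,0,0,0,0,0,0,0]}'
python3 - <<'E'
from h import *
s=telemetry.get_state();p=camera('wrist');save(p,'wrist2');print(s['position'],s['contact_force'])
t=camera('scene');save(t,'scene2')
E
```

```text
time: 3.72
position: [0.5643, -0.0303, 0.0318]
eef_rot: [[0.263, 0.965, -0.001], [0.965, -0.263, 0.0], [0.0, -0.001, -1.0]]
contact_force: [0.1, -0.1, 0.5]
width: 0.005
[ 0.5642675  -0.03026617  0.03178319] [ 0.05622232 -0.14130301  0.50059959]
```

View pics/wrist2.png

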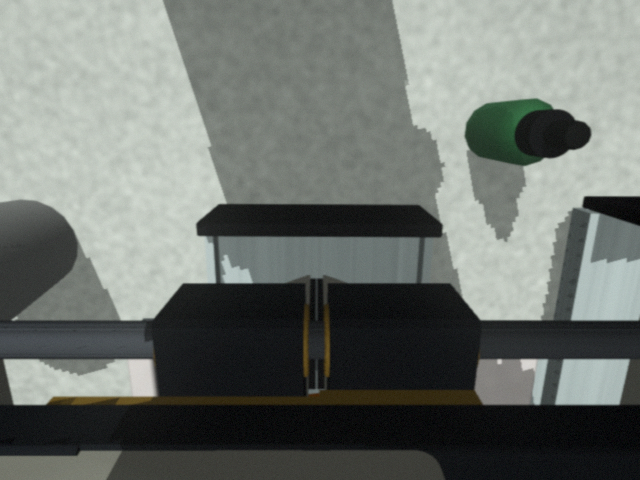

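View pics/scene2.png

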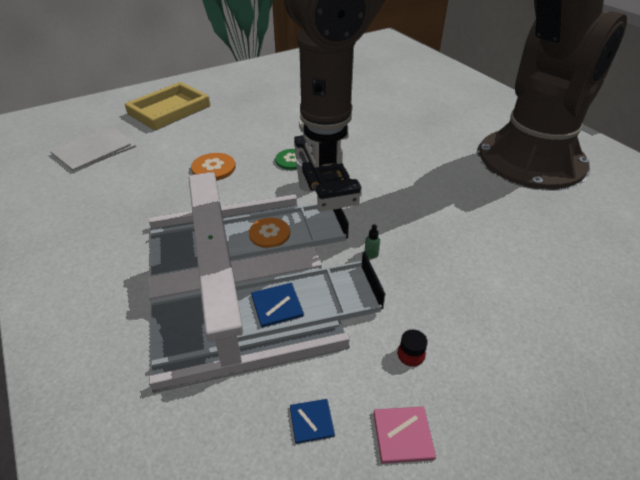

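The fingers are inside the slot behind the lip, touching nothing. Next I'll draw gently along (−0.965, +0.264).

```bash
python3 -m jog '{"translation":[[-3.9,1.1,0],[-7.7,2.1,0],[-10.6,2.9,0],[-13.5,3.7,0],[-16.4,4.5,0],[-19.3,5.3,0],[-22.2,6.1,0],[-25.1,6.9,0]],"rot":[[0,0,0],[0,0,0],[0,0,0],[0,0,0],[0,0,0],[0,0,0],[0,0,0],[0,0,0]],"fingers":[0,0,0,0,0,0,0,0]}'
python3 -m jog '{"translation":[[-3.9,1.1,0],[-7.7,2.1,0],[-11.6,3.2,0],[-15.4,4.2,0],[-19.3,5.3,0],[-23.1,6.3,0],[-27,7.4,0],[-30.9,8.4,0]],"rot":[[0,0,0],[0,0,0],[0,0,0],[0,0,0],[0,0,0],[0,0,0],[0,0,0],[0,0,0]],"fingers":[0,0,0,0,0,0,0,0]}'
python3 - <<'E'
from h import *
s=telemetry.get_state();p=camera('wrist');save(p,'wrist3');print(s['position'],s['contact_force'])
t=camera('scene');save(t,'scene3')
E
```

```text
time: 4.48
position: [0.5393, -0.0241, 0.0325]
eef_rot: [[0.265, 0.964, 0.0], [0.964, -0.265, 0.0], [0.0, 0.0, -1.0]]
contact_force: [-0.0, -0.5, 0.4]
width: 0.004
time: 5.15
position: [0.5083, -0.0156, 0.0325]
eef_rot: [[0.265, 0.964, 0.0], [0.964, -0.265, 0.0], [0.0, 0.0, -1.0]]
contact_force: [0.6, 0.1, -0.2]
width: 0.005
[ 0.5083323  -0.01563789  0.03245479] [ 0.61674678  0.07233708 -0.22327962]
```

View pics/wrist3.png

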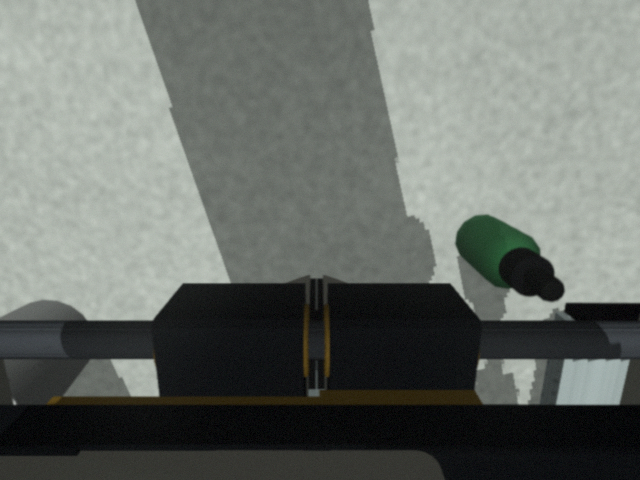

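Run:
```python
from h import *
t=camera('scene');c=t['color'][140:360,160:440];cv2.imwrite('pics/s3c.png',cv2.resize(c,(764,600),interpolation=cv2.INTER_CUBIC))
```

```text
(no output)
```

View pics/s3c.png

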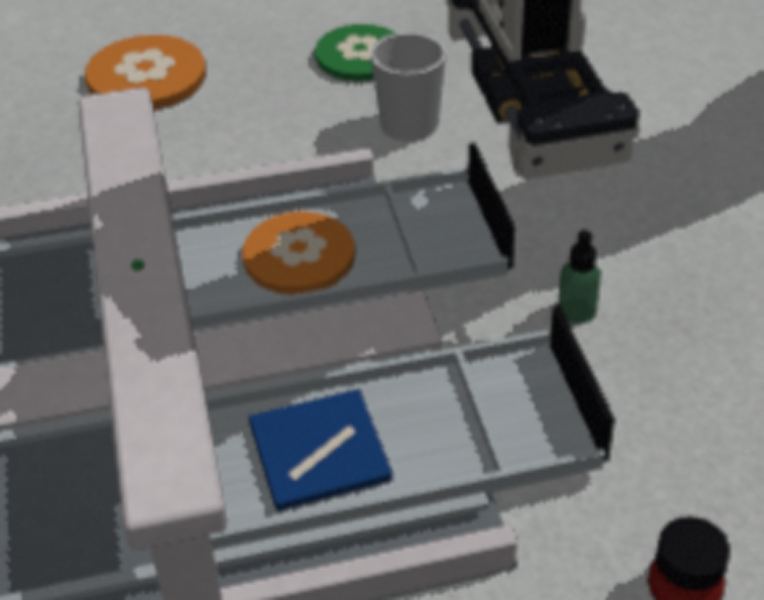

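Run:
```python
from h import *
s=telemetry.get_state();print(s['position'],s['joints'])
t=camera('scene')
u=proj(t,s['position']);print(u)
for dz in (0,.02,.04,.066,.1): print(dz,proj(t,s['position']+np.array([0,0,dz])))
c=t['color'].copy();cv2.circle(c,(int(u[0]),int(u[1])),3,(0,0,255),1)
c=c[140:300,280:440];cv2.imwrite('pics/s3d.png',cv2.resize(c,(600,600),interpolation=cv2.INTER_CUBIC))
```

```text
[ 0.50842819 -0.01565307  0.03248473] [-0.29377886  0.4741994   0.29366723  2.05344793 -0.22232665  0.64348835
  1.45116825]
(np.float64(352.7680278406642), np.float64(211.69781245923662))
0 (np.float64(352.7680278406642), np.float64(211.69781245923662))
0.02 (np.float64(353.2546606410473), np.float64(203.82543592779905))
0.04 (np.float64(353.7555730022161), np.float64(195.72205548721138))
0.066 (np.float64(354.4291607149673), np.float64(184.82526411278627))
0.1 (np.float64(355.35056204062386), np.float64(169.91953197466412))
```

View pics/s3d.png

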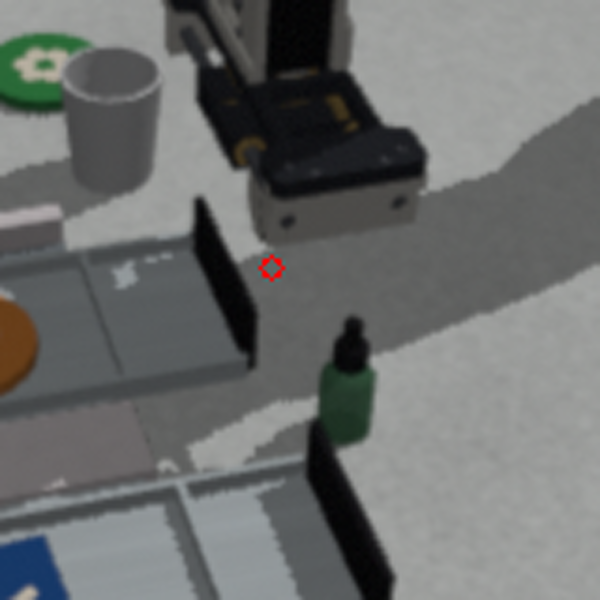

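Run:
```python
from h import *
s=telemetry.get_state();t=camera('scene');R=s['eef_rot'];P=s['position']
c=t['color'][140:300,280:440];c=cv2.resize(c,(640,640),interpolation=cv2.INTER_CUBIC)
f=lambda x,y,z:tuple(int(round(a)) for a in (np.array(proj(t,P+R@np.array([x,y,z])))-[280,140])*4)
def box(x,y,z0,z1,col):
    for a in(-x,x):
        for b in(-y,y): cv2.line(c,f(a,b,z0),f(a,b,z1),col,1)
    for z in(z0,z1):
        q=[(-x,-y),(x,-y),(x,y),(-x,y)]
        for i in range(4): cv2.line(c,f(*q[i],z),f(*q[(i+1)%4],z),col,1)
box(.019,.0095,0,-.066,(0,0,255))
box(.095,.0375,-.066,-.1,(0,255,0))
cv2.line(c,f(0,0,0),f(.03,0,0),(255,0,0),2);cv2.line(c,f(0,0,0),f(0,.03,0),(255,0,255),2)
cv2.imwrite('pics/s3e.png',c)
```

```text
(no output)
```

View pics/s3e.png

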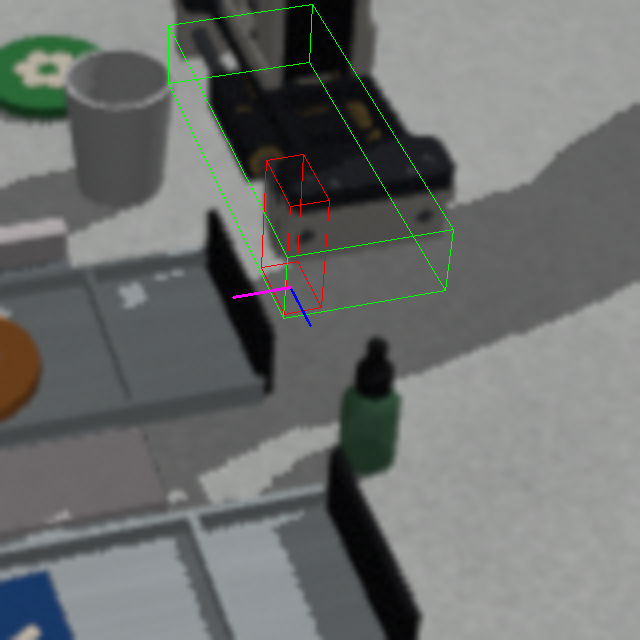

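Run:
```python
from h import *
s=telemetry.get_state();p=camera('wrist');H=np.array(p['hand_eye']);Hi=np.linalg.inv(H)
c=p['color'].copy()
def f(x,y,z):
    q=Hi@np.array([x,y,z,1]);return (int(p['fx']*q[0]/q[2]+p['cx']),int(p['fy']*q[1]/q[2]+p['cy']))
def box(x,y,z0,z1,col):
    for a in(-x,x):
        for b in(-y,y): cv2.line(c,f(a,b,z0),f(a,b,z1),col,1)
    for z in(z0,z1):
        q=[(-x,-y),(x,-y),(x,y),(-x,y)]
        for i in range(4): cv2.line(c,f(*q[i],z),f(*q[(i+1)%4],z),col,1)
box(.019,.0095,0,-.066,(0,0,255)); box(.095,.0375,-.066,-.1,(0,255,0))
print(f(0,0,0),f(0,0,-.019),f(0,0,-.066),p['fx'],s['contact_force'])
cv2.imwrite('pics/w4.png',c)
t=camera('top');save(t,'top4')
P=s['position'];print('tcp in top',proj(t,P))
```

```text
(316, 277) (317, 294) (317, 353) 412.33012927277883 [0.38326944 0.18985075 0.17442294]
tcp in top (np.float64(341.2124024443932), np.float64(309.4613645440212))
```

View pics/w4.png

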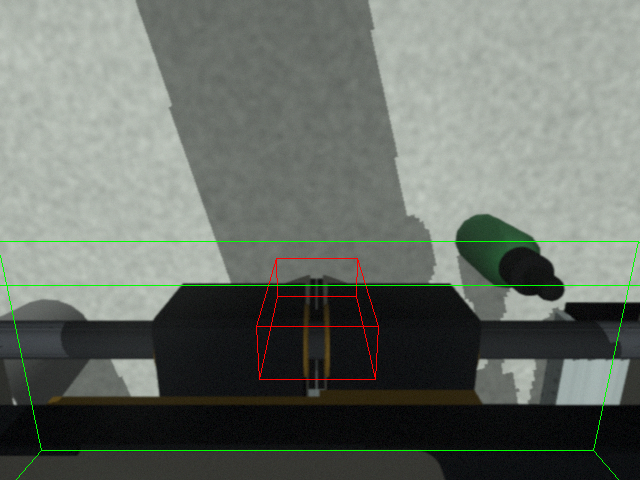

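View pics/top4.png

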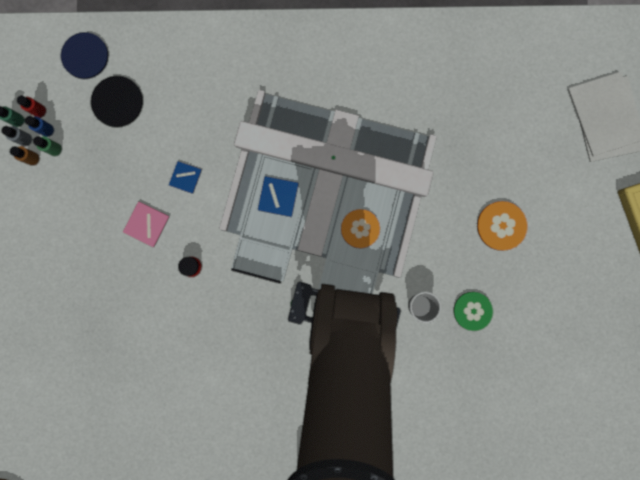

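The wrist view puts the tips at the TCP's projection. But the scene view shows the amber tray's lip unmoved at about (339,215), no fingertips at the TCP's projected pixel, and the gripper body higher than expected. So the tips probably passed over the lip. I'll triangulate the gripper from the two fixed cameras.

Run:
```python
from h import *
s=telemetry.get_state();t=camera('top');c=camera('scene');R=s['eef_rot'];P=s['position']
cv2.imwrite('pics/t5.png',cv2.resize(t['color'][255:335,260:380],(800,533),interpolation=cv2.INTER_CUBIC))
cv2.imwrite('pics/s5.png',cv2.resize(c['color'][140:260,300:420],(600,600),interpolation=cv2.INTER_CUBIC))
for dx,dy,dz in [(.095,.0375,-.066),(.095,-.0375,-.066),(.095,.0375,-.1),(.095,-.0375,-.1)]:
    X=P+R@np.array([dx,dy,dz]);print(np.round(X,3),'top',np.round(proj(t,X)),'scene',np.round(proj(c,X)))
O=np.array([.6137,.0473]);th=np.radians(-15.3);ex=np.array([np.cos(th),np.sin(th)]);ey=np.array([-np.sin(th),np.cos(th)])
for n,x,y,z in [('lamp c',.19,0,.112),('Rlip top L',-.056,-.04,.054),('Rlip top R',-.056,-.14,.054),('Rlip bot L',-.056,-.04,.018),('Llip top L',-.06,.14,.054),('Llip top R',-.06,.04,.054)]:
    X=np.r_[O+x*ex+y*ey,z];print(n,np.round(X,3),'scene',np.round(proj(c,X)),'top',np.round(proj(t,X)))
```

```text
[0.57  0.066 0.098] top [299. 279.] scene [351. 220.]
[0.498 0.086 0.098] top [288. 318.] scene [391. 212.]
[0.57  0.066 0.132] top [298. 279.] scene [352. 204.]
[0.498 0.086 0.132] top [287. 319.] scene [393. 197.]
lamp c [ 0.797 -0.003  0.112] scene [212. 235.] top [334. 158.]
Rlip top L [0.549 0.023 0.054] scene [347. 221.] top [321. 290.]
Rlip top R [ 0.523 -0.073  0.054] scene [332. 190.] top [371. 303.]
Rlip bot L [0.549 0.023 0.018] scene [346. 235.] top [321. 289.]
Llip top L [0.593 0.198 0.054] scene [383. 291.] top [232. 268.]
Llip top R [0.566 0.102 0.054] scene [363. 250.] top [281. 281.]
```

View pics/t5.png

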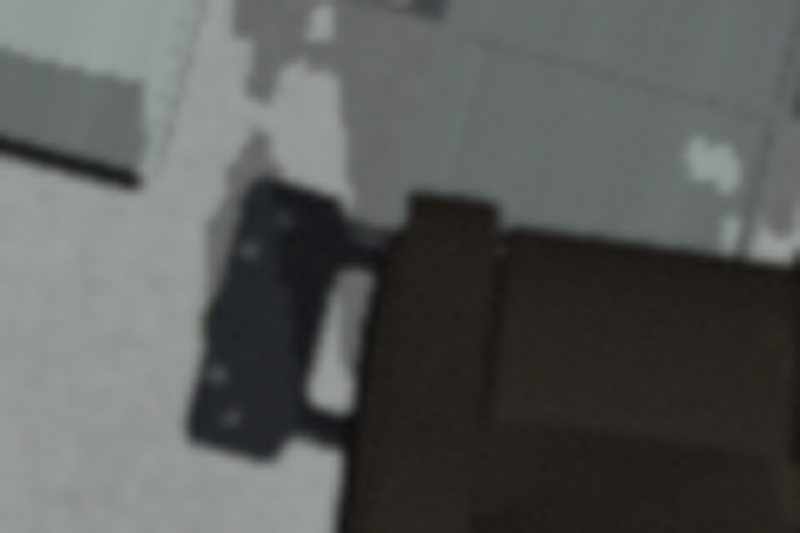

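View pics/s5.png

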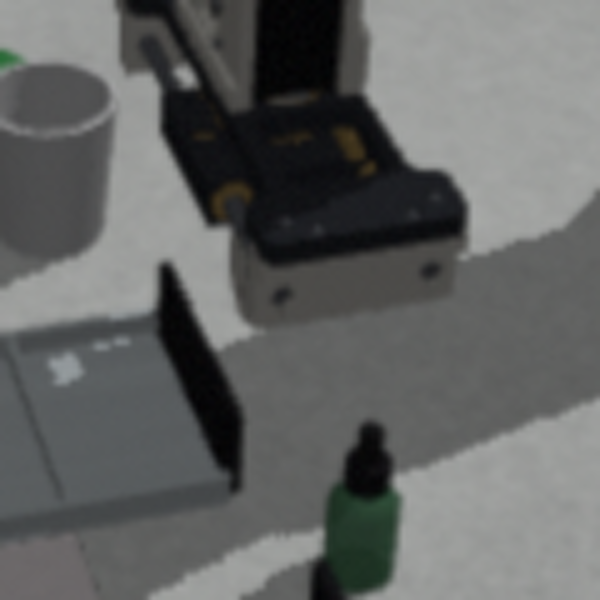

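Run:
```python
from h import *
p=camera('wrist')
c=p['color'][250:430,230:410];c=cv2.resize(c,(600,600),interpolation=cv2.INTER_CUBIC)
c=np.clip(c.astype(float)*3,0,255).astype(np.uint8)
cv2.imwrite('pics/w6.png',c)
c=camera('scene')['color'][130:230,310:410];c=cv2.resize(c,(600,600),interpolation=cv2.INTER_CUBIC)
cv2.imwrite('pics/s6.png',np.clip(c.astype(float)*2.2,0,255).astype(np.uint8))
```

```text
(no output)
```

View pics/w6.png

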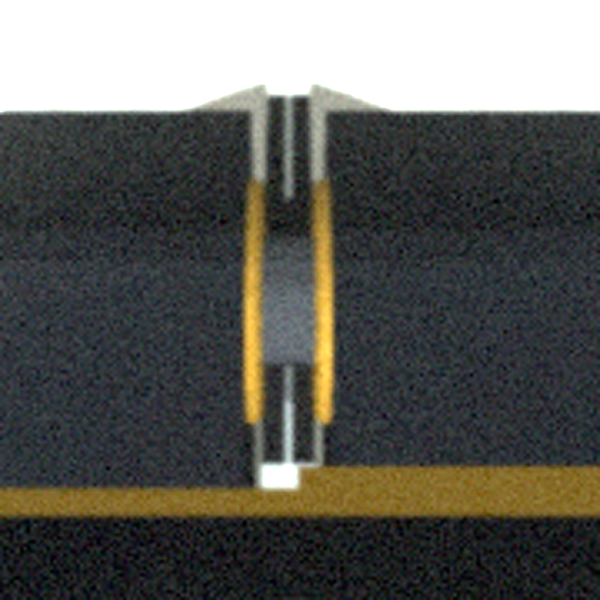

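View pics/s6.png

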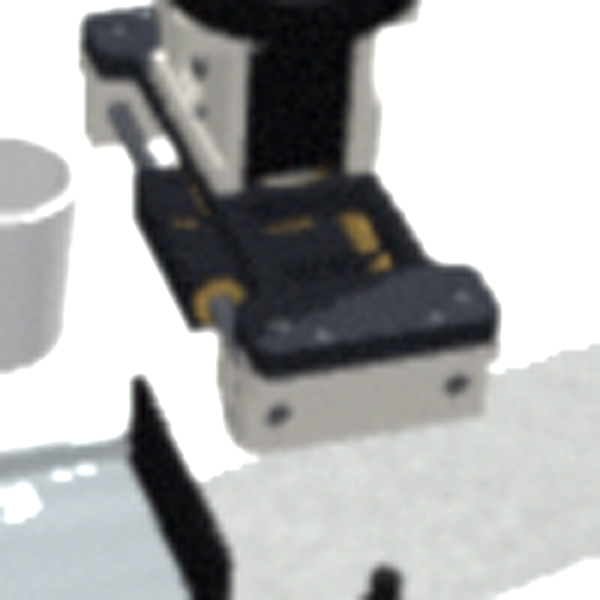

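The fingers look shorter than the stated TCP implies. Opening them at a safe height will settle it: the known 92 mm opening gives the tip depth in the wrist image.

```bash
python3 -m jog '{"translation":[[0,0,25],[0,0,50],[0,0,70],[0,0,70],[0,0,70],[0,0,70],[0,0,70],[0,0,70]],"rot":[[0,0,0],[0,0,0],[0,0,0],[0,0,0],[0,0,0],[0,0,0],[0,0,0],[0,0,0]],"fingers":[0,0.4,1,1,1,1,1,1]}' && python3 -m jog '{"translation":[[0,0,0],[0,0,0],[0,0,0],[0,0,0],[0,0,0],[0,0,0]],"rot":[[0,0,0],[0,0,0],[0,0,0],[0,0,0],[0,0,0],[0,0,0]],"fingers":[1,1,1,1,1,1]}'
python3 - <<'E'
from h import *
s=telemetry.get_state();p=camera('wrist');H=np.array(p['hand_eye']);Hi=np.linalg.inv(H)
c=np.clip(p['color'].astype(float)*1.8,0,255).astype(np.uint8)
def f(x,y,z):
    q=Hi@np.array([x,y,z,1]);return (int(p['fx']*q[0]/q[2]+p['cx']),int(p['fy']*q[1]/q[2]+p['cy']))
for z,col in [(0,(0,0,255)),(-.034,(0,255,0)),(-.066,(255,0,0))]:
  for sg in(-1,1):
    cv2.polylines(c,[np.array([f(sg*.046,-.0095,z),f(sg*.046,.0095,z),f(sg*.065,.0095,z),f(sg*.065,-.0095,z)])],True,col,1)
cv2.imwrite('pics/w7.png',c)
t=camera('scene');cv2.imwrite('pics/s7.png',np.clip(cv2.resize(t['color'][100:260,270:430],(600,600),interpolation=cv2.INTER_CUBIC)*1.8,0,255))
print(s['position'],proj(t,s['position']))
E
```

```text
time: 6.37
position: [0.508, -0.0158, 0.1015]
eef_rot: [[0.265, 0.964, -0.002], [0.964, -0.265, -0.0], [-0.001, -0.002, -1.0]]
contact_force: [-0.4, 0.2, -0.3]
width: 0.462
time: 6.87
position: [0.5088, -0.0158, 0.1024]
eef_rot: [[0.265, 0.964, 0.0], [0.964, -0.265, 0.0], [0.0, 0.0, -1.0]]
contact_force: [0.2, -0.3, 0.1]
width: 0.904
[ 0.50875692 -0.01578904  0.10243733] (np.float64(354.34904462749853), np.float64(183.14698829238273))[ WARN:0@5.423] global loadsave.cpp:1063 imwrite_ Unsupported depth image for selected encoder is fallbacked to CV_8U.
```

View pics/w7.png

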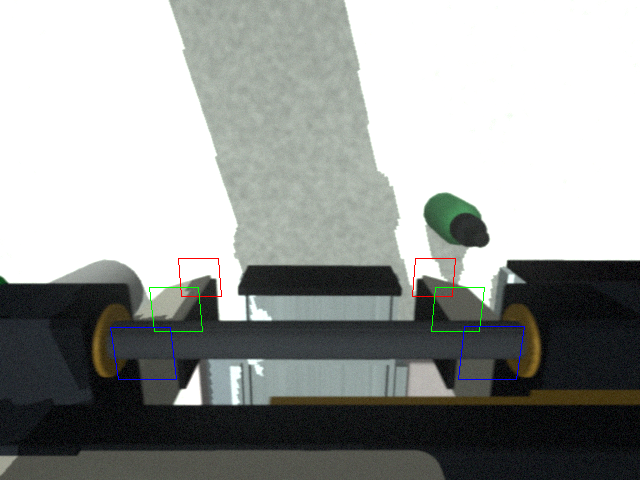

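View pics/s7.png

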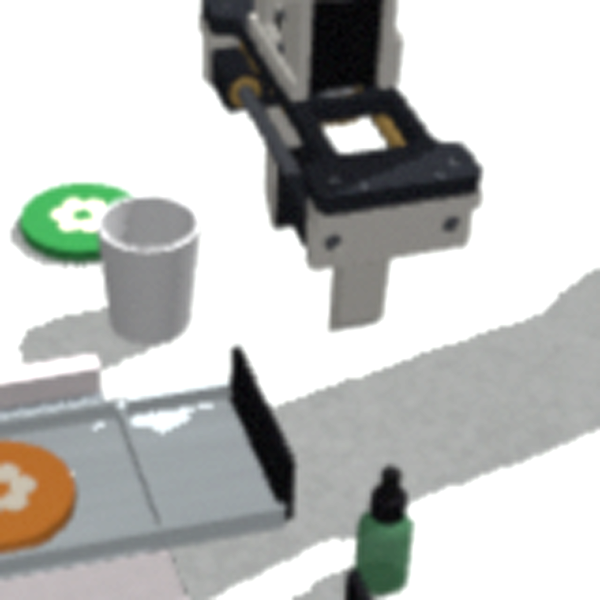

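Run:
```python
from h import *
s=telemetry.get_state();t=camera('scene');p=camera('wrist');R=s['eef_rot'];P=s['position'];w=s['width'];print(w)
Hi=np.linalg.inv(np.array(p['hand_eye']))
def f(x,y,z):
    q=Hi@np.array([x,y,z,1]);return np.round((p['fx']*q[0]/q[2]+p['cx'],p['fy']*q[1]/q[2]+p['cy']),1)
for z in (0,-.01,-.02,-.03,-.04):
    print(z,'scene back finger edges',[np.round(proj(t,P+R@np.array([.046*w+.019,y,z])),1) for y in(-.0095,.0095)],'wrist inner tip front',f(-.046*w,-.0095,z),f(.046*w,-.0095,z))
cv2.imwrite('pics/s8.png',np.clip(cv2.resize(t['color'][160:200,340:400],(780,520),interpolation=cv2.INTER_NEAREST)*1.6,0,255).astype(np.uint8))
cv2.imwrite('pics/w8.png',np.clip(cv2.resize(p['color'][260:400,140:500],(800,311),interpolation=cv2.INTER_CUBIC)*2.,0,255).astype(np.uint8))
```

```text
0.9700377345629712
0 scene back finger edges [array([370.4, 202.5]), array([360.4, 204.3])] wrist inner tip front [221.6 258.9] [412.4 258.8]
-0.01 scene back finger edges [array([370.8, 198.1]), array([360.8, 199.9])] wrist inner tip front [216.7 266.2] [417.4 266.1]
-0.02 scene back finger edges [array([371.3, 193.7]), array([361.1, 195.4])] wrist inner tip front [211.2 274.3] [423.1 274.2]
-0.03 scene back finger edges [array([371.7, 189.1]), array([361.4, 190.8])] wrist inner tip front [205.  283.3] [429.4 283.2]
-0.04 scene back finger edges [array([372.1, 184.5]), array([361.8, 186.2])] wrist inner tip front [198.1 293.5] [436.4 293.4]
```

View pics/s8.png

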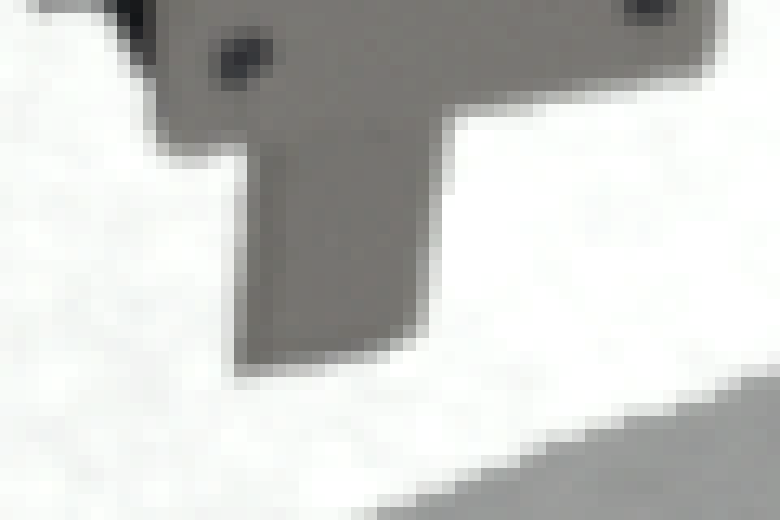

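View pics/w8.png

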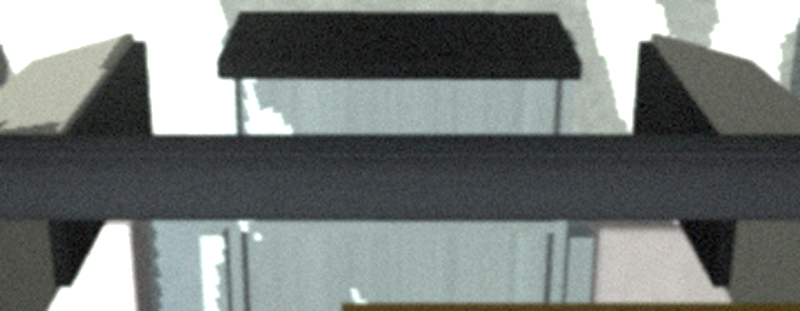

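Both views agree. The real tips are about 36 mm behind the reported TCP: scene tip bottom at row ~188, wrist tip spacing 236 px. So they passed above the lip, and nothing was touched. I'll go back over the slot, shut, and descend in stages with real tip z taken as reported z + 36 mm.

```bash
python3 -m jog '{"translation":[[15,-4,0],[30,-8,0],[45,-12,0],[58,-16,0],[58,-16,0],[58,-16,0],[58,-16,-30],[58,-16,-60]],"rot":[[0,0,0],[0,0,0],[0,0,0],[0,0,0],[0,0,0],[0,0,0],[0,0,0],[0,0,0]],"fingers":[0,0,0,0,0,0,0,0]}' && python3 -m jog '{"translation":[[0,0,-10],[0,0,-18],[0,0,-26],[0,0,-32],[0,0,-38],[0,0,-38]],"rot":[[0,0,0],[0,0,0],[0,0,0],[0,0,0],[0,0,0],[0,0,0]],"fingers":[0,0,0,0,0,0]}'
python3 - <<'E'
from h import *
s=telemetry.get_state();t=camera('scene');cv2.imwrite('pics/s9.png',np.clip(cv2.resize(t['color'][110:270,250:410],(600,600),interpolation=cv2.INTER_CUBIC)*1.6,0,255).astype(np.uint8))
print(s['position'],s['width'],s['contact_force'])
E
```

```text
time: 7.73
position: [0.5675, -0.0314, 0.0432]
eef_rot: [[0.264, 0.964, 0.004], [0.964, -0.264, 0.001], [0.002, 0.003, -1.0]]
contact_force: [0.2, 1.0, -0.3]
width: 0.47
time: 8.23
position: [0.5666, -0.0317, 0.0041]
eef_rot: [[0.264, 0.964, -0.0], [0.964, -0.264, 0.0], [0.0, -0.0, -1.0]]
contact_force: [-0.4, 0.1, 0.2]
width: 0.035
[ 0.56655077 -0.03166815  0.0040713 ] 0.03477457175618093 [-0.39053863  0.07181518  0.19535428]
```

View pics/s9.png

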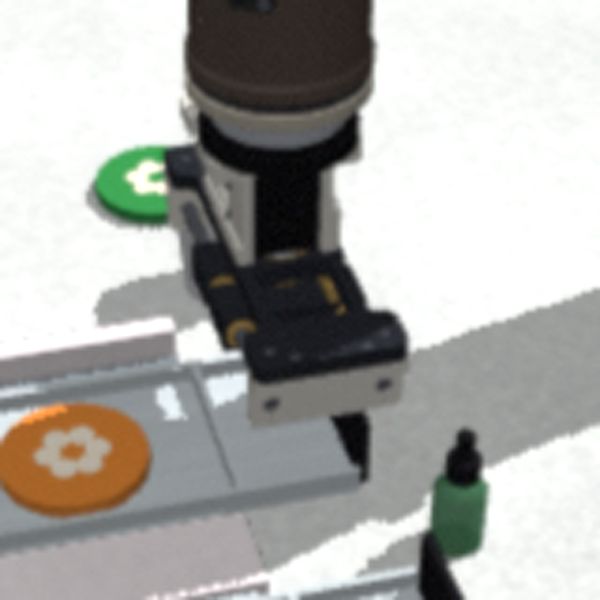

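```bash
python3 -m jog '{"translation":[[0,0,-4],[0,0,-7],[0,0,-9],[0,0,-9]],"rot":[[0,0,0],[0,0,0],[0,0,0],[0,0,0]],"fingers":[0,0,0,0]}'; python3 -m jog '{"translation":[[-2.9,0.8,0],[-5.8,1.6,0],[-8.7,2.4,0],[-11.6,3.2,0],[-14.5,4,0],[-17.4,4.7,0],[-20.3,5.5,0],[-23.2,6.3,0]],"rot":[[0,0,0],[0,0,0],[0,0,0],[0,0,0],[0,0,0],[0,0,0],[0,0,0],[0,0,0]],"fingers":[0,0,0,0,0,0,0,0]}'
python3 - <<'E'
from h import *
s=telemetry.get_state();t=camera('scene');cv2.imwrite('pics/s10.png',np.clip(cv2.resize(t['color'][110:270,250:410],(600,600),interpolation=cv2.INTER_CUBIC)*1.6,0,255).astype(np.uint8))
print(s['position'],s['width'],s['contact_force'])
E
```

```text
time: 8.62
position: [0.5665, -0.0318, -0.0049]
eef_rot: [[0.265, 0.964, -0.0], [0.964, -0.265, 0.0], [-0.0, -0.0, -1.0]]
contact_force: [-0.4, 0.5, -0.8]
width: 0.007
time: 9.28
position: [0.5439, -0.0255, -0.0044]
eef_rot: [[0.265, 0.964, 0.001], [0.964, -0.265, -0.0], [0.0, 0.001, -1.0]]
contact_force: [2.7, -1.0, -1.6]
width: 0.009
[ 0.54386636 -0.02550385 -0.00438521] 0.00943458414586866 [ 2.68406507 -0.98468597 -1.56970124]
```

View pics/s10.png

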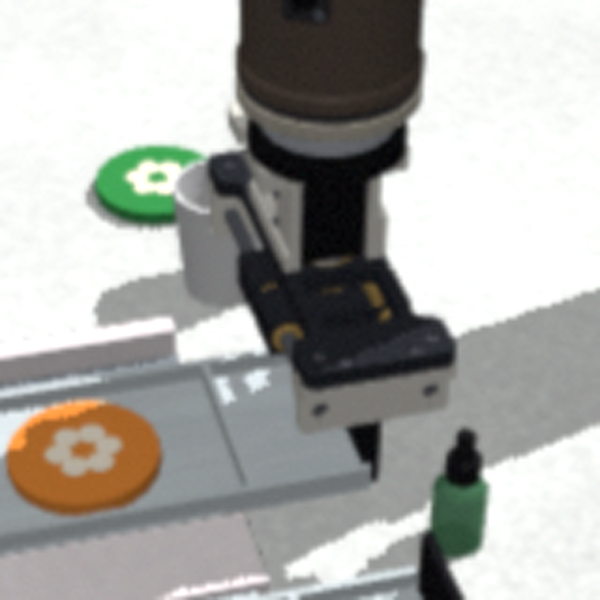

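The force is about 2.9 N along the rail and the tray has begun to move, so the hook is in place. I'll keep drawing at about 48 mm/s, then slower.

```bash
python3 -m jog '{"translation":[[-3.9,1.1,0],[-7.7,2.1,0],[-11.6,3.2,0],[-15.4,4.2,0],[-19.3,5.3,0],[-23.1,6.3,0],[-27,7.4,0],[-30.9,8.4,0]],"rot":[[0,0,0],[0,0,0],[0,0,0],[0,0,0],[0,0,0],[0,0,0],[0,0,0],[0,0,0]],"fingers":[0,0,0,0,0,0,0,0]}'; python3 -m jog '{"translation":[[-2.9,0.8,0],[-5.8,1.6,0],[-8.7,2.4,0],[-11.6,3.2,0],[-14.5,4,0],[-17.4,4.7,0],[-20.3,5.5,0],[-23.2,6.3,0]],"rot":[[0,0,0],[0,0,0],[0,0,0],[0,0,0],[0,0,0],[0,0,0],[0,0,0],[0,0,0]],"fingers":[0,0,0,0,0,0,0,0]}'
python3 - <<'E'
from h import *
s=telemetry.get_state();t=camera('scene');cv2.imwrite('pics/s11.png',np.clip(cv2.resize(t['color'][110:310,230:430],(600,600),interpolation=cv2.INTER_CUBIC)*1.6,0,255).astype(np.uint8))
print(s['position'],s['width'],s['contact_force'])
E
```

```text
time: 10.0
position: [0.5123, -0.0168, -0.0045]
eef_rot: [[0.265, 0.964, 0.0], [0.964, -0.265, 0.0], [0.0, 0.0, -1.0]]
contact_force: [3.6, 1.1, 1.2]
width: 0.005
time: 10.67
position: [0.4891, -0.0107, -0.0046]
eef_rot: [[0.265, 0.964, 0.0], [0.964, -0.265, 0.0], [0.0, 0.0, -1.0]]
contact_force: [3.2, 0.7, 0.4]
width: 0.002
[ 0.48912011 -0.01068194 -0.0045816 ] 0.0019102779758978956 [3.22630288 0.67953713 0.36116344]
```

View pics/s11.png

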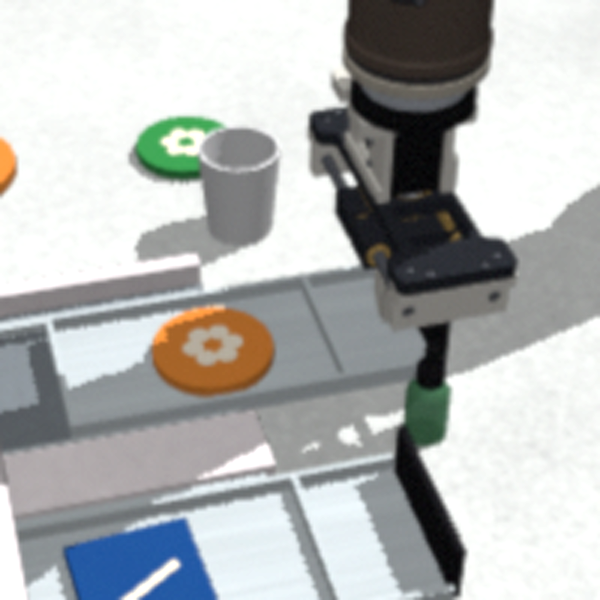

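The tray and coaster are coming together, with travel at about 118 mm. Now at 12 mm/s until the force rises at the stop.

```bash
python3 -m jog '{"translation":[[-1,0.3,0],[-1.9,0.5,0],[-2.9,0.8,0],[-3.9,1.1,0],[-4.8,1.3,0],[-5.8,1.6,0]],"rot":[[0,0,0],[0,0,0],[0,0,0],[0,0,0],[0,0,0],[0,0,0]],"fingers":[0,0,0,0,0,0]}'; python3 -m jog '{"translation":[[-1,0.3,0],[-1.9,0.5,0],[-2.9,0.8,0]],"rot":[[0,0,0],[0,0,0],[0,0,0]],"fingers":[0,0,0]}'
```

```text
time: 11.22
position: [0.4835, -0.0093, -0.0046]
eef_rot: [[0.265, 0.964, -0.0], [0.964, -0.265, -0.0], [-0.0, -0.0, -1.0]]
contact_force: [2.8, 0.0, -1.9]
width: 0.007
time: 11.47
position: [0.4806, -0.0085, -0.0046]
eef_rot: [[0.265, 0.964, -0.0], [0.964, -0.265, -0.0], [-0.0, -0.0, -1.0]]
contact_force: [2.0, -0.3, -0.6]
width: 0.004
```

```bash
python3 -m jog '{"translation":[[-1,0.3,0],[-1.9,0.5,0]],"rot":[[0,0,0],[0,0,0]],"fingers":[0,0]}'; python3 -m jog '{"translation":[[-1,0.3,0],[-1.9,0.5,0]],"rot":[[0,0,0],[0,0,0]],"fingers":[0,0]}'
```

```text
time: 11.63
position: [0.4786, -0.008, -0.0046]
eef_rot: [[0.265, 0.964, -0.0], [0.964, -0.265, -0.0], [-0.0, -0.0, -1.0]]
contact_force: [1.3, -1.3, -2.6]
width: 0.005
time: 11.8
position: [0.4779, -0.0077, -0.0044]
eef_rot: [[0.265, 0.964, 0.002], [0.964, -0.265, -0.0], [0.0, 0.002, -1.0]]
contact_force: [7.2, -2.5, -5.5]
width: 0.004
```

The tool stalled 1.2 mm short and the force jumped to about 8 N, so that is the stop. I'll ease off into the slot and lift.

```bash
python3 -m jog '{"translation":[[0,0,0],[1,-0.3,0],[3.9,-1.1,0],[9.6,-2.6,0],[15.4,-4.2,0],[15.4,-4.2,0]],"rot":[[0,0,0],[0,0,0],[0,0,0],[0,0,0],[0,0,0],[0,0,0]],"fingers":[0,0,0,0,0,0]}'
python3 - <<'E'
from h import *
s=telemetry.get_state();t=camera('scene');cv2.imwrite('pics/s12.png',np.clip(cv2.resize(t['color'][110:310,230:430],(600,600),interpolation=cv2.INTER_CUBIC)*1.6,0,255).astype(np.uint8))
print(s['position'],s['contact_force'])
E
```

```text
time: 12.3
position: [0.4939, -0.0119, -0.0044]
eef_rot: [[0.265, 0.964, 0.001], [0.964, -0.265, -0.0], [0.0, 0.001, -1.0]]
contact_force: [0.1, -0.5, 0.9]
width: 0.007
[ 0.49386782 -0.01192844 -0.00444081] [ 0.12627886 -0.52495983  0.88135225]
```

View pics/s12.png

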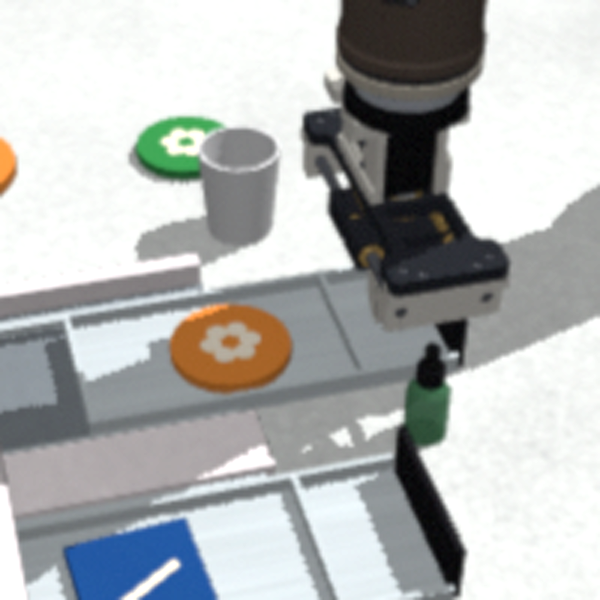

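The amber tray stands at its stop with the coaster in it. I'll lift and go in front of the left lip.

```bash
python3 -m jog '{"translation":[[0,0,10],[0,0,40],[0,0,75],[0,0,100],[8,32,100],[17,69,100],[26,105,100],[35,141,100]],"rot":[[0,0,0],[0,0,0],[0,0,0],[0,0,0],[0,0,0],[0,0,0],[0,0,0],[0,0,0]],"fingers":[0,0,0,0,0,0,0,0]}' && python3 -m jog '{"translation":[[8,32,0],[8,32,0]],"rot":[[0,0,0],[0,0,0]],"fingers":[0,0]}'
python3 - <<'E'
from h import *
s=telemetry.get_state();t=camera('scene');cv2.imwrite('pics/s13.png',np.clip(cv2.resize(t['color'][110:350,200:440],(600,600),interpolation=cv2.INTER_CUBIC)*1.6,0,255).astype(np.uint8))
print(s['position'],s['contact_force'])
t=camera('top');cv2.imwrite('pics/t13.png',cv2.resize(t['color'][80:320,120:540],(800,457),interpolation=cv2.INTER_CUBIC))
E
```

```text
time: 13.02
position: [0.5272, 0.131, 0.0966]
eef_rot: [[0.265, 0.964, 0.001], [0.964, -0.265, 0.001], [0.001, 0.0, -1.0]]
contact_force: [0.7, -0.1, 0.7]
width: 0.004
time: 13.18
position: [0.5357, 0.1701, 0.096]
eef_rot: [[0.256, 0.967, 0.001], [0.967, -0.256, 0.004], [0.004, 0.0, -1.0]]
contact_force: [0.8, 0.8, 0.0]
width: 0.003
[0.53566157 0.17005098 0.09602355] [8.37649635e-01 7.78608675e-01 2.79655531e-04]
```

View pics/s13.png

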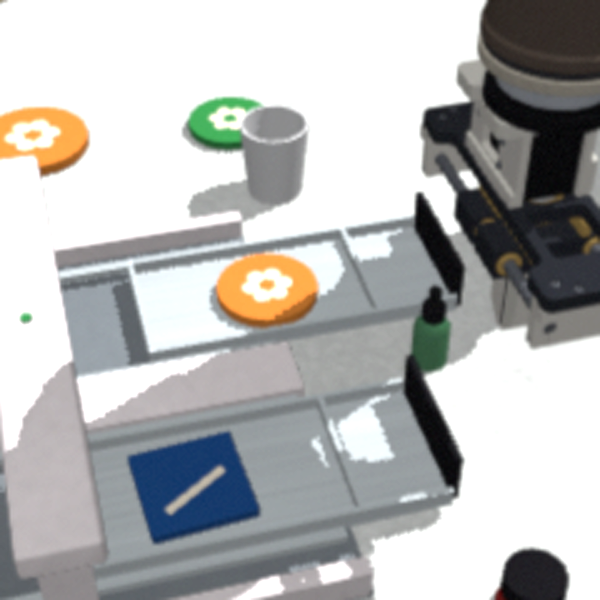

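View pics/t13.png

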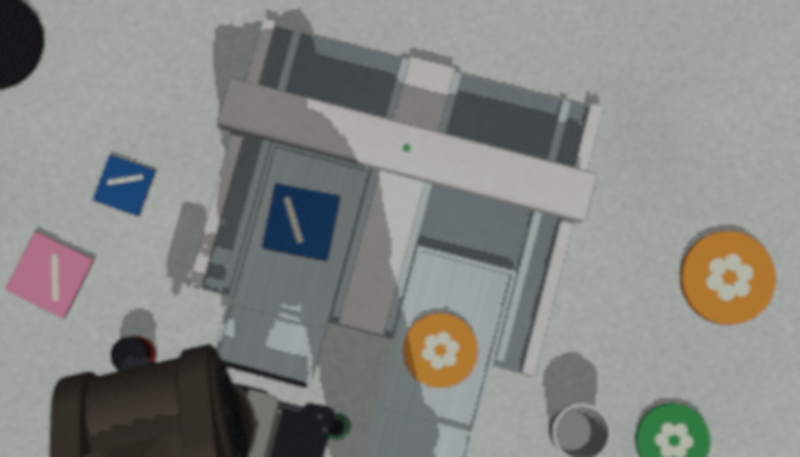

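```bash
python3 -m jog '{"translation":[[0,0,0],[0,0,-15],[0,0,-40],[0,0,-60],[0,0,-60]],"rot":[[0,0,0],[0,0,0],[0,0,0],[0,0,0],[0,0,0]],"fingers":[0,0,0,0,0]}'
python3 - <<'E'
from h import *
s=telemetry.get_state();t=camera('scene');cv2.imwrite('pics/s14.png',np.clip(cv2.resize(t['color'][150:390,260:500],(600,600),interpolation=cv2.INTER_CUBIC)*1.6,0,255).astype(np.uint8))
p=camera('wrist');cv2.imwrite('pics/w14.png',np.clip(p['color']*1.6,0,255).astype(np.uint8))
print(s['position'],s['contact_force'])
E
```

```text
time: 13.7
position: [0.5327, 0.1587, 0.0327]
eef_rot: [[0.267, 0.964, -0.005], [0.964, -0.267, -0.003], [-0.004, -0.004, -1.0]]
contact_force: [-0.8, -0.2, -1.0]
width: 0.008
[0.53265457 0.15871891 0.03267925] [-0.78319421 -0.2019846  -0.98080949]
```

View pics/s14.png

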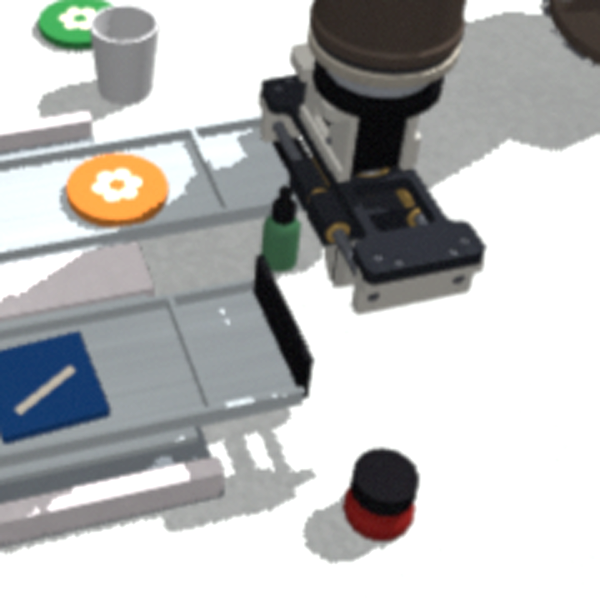

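View pics/w14.png

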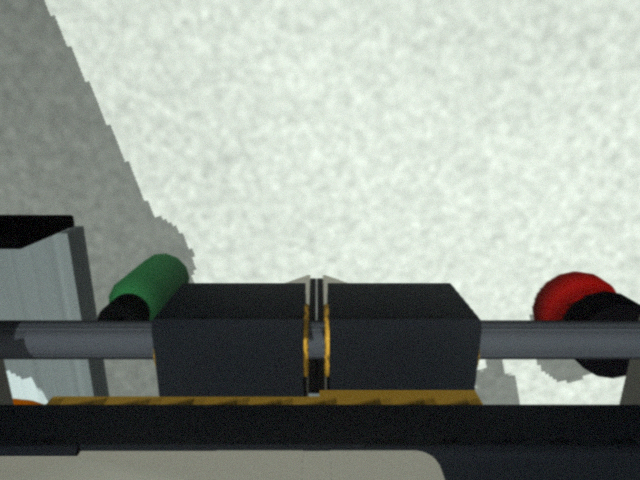

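Finger is about 29 mm in front of the left lip, and the gripper stays well above the bottle (72 mm high, body underside about 100 mm). I'll finish the descent and push along (+0.965, −0.264).

```bash
python3 -m jog '{"translation":[[0,0,-12],[0,0,-24],[0,0,-34],[0,0,-34],[4.8,-1.3,-34],[9.6,-2.6,-34],[14.5,-4,-34],[19.3,-5.3,-34]],"rot":[[0,0,0],[0,0,0],[0,0,0],[0,0,0],[0,0,0],[0,0,0],[0,0,0],[0,0,0]],"fingers":[0,0,0,0,0,0,0,0]}' && python3 -m jog '{"translation":[[1.9,-0.5,0],[3.9,-1.1,0],[5.8,-1.6,0],[7.7,-2.1,0],[9.6,-2.6,0],[11.6,-3.2,0],[13.5,-3.7,0],[15.4,-4.2,0]],"rot":[[0,0,0],[0,0,0],[0,0,0],[0,0,0],[0,0,0],[0,0,0],[0,0,0],[0,0,0]],"fingers":[0,0,0,0,0,0,0,0]}'
python3 - <<'E'
from h import *
s=telemetry.get_state();t=camera('scene');cv2.imwrite('pics/s15.png',np.clip(cv2.resize(t['color'][150:390,260:500],(600,600),interpolation=cv2.INTER_CUBIC)*1.6,0,255).astype(np.uint8))
print(s['position'],s['contact_force'])
E
```

```text
time: 14.47
position: [0.5559, 0.156, 0.0022]
eef_rot: [[0.265, 0.964, 0.001], [0.964, -0.265, 0.0], [0.001, 0.001, -1.0]]
contact_force: [0.7, -0.7, 1.6]
width: 0.002
time: 15.13
position: [0.5696, 0.152, 0.0014]
eef_rot: [[0.264, 0.964, -0.001], [0.964, -0.264, 0.0], [-0.0, -0.001, -1.0]]
contact_force: [-2.5, 1.1, 1.2]
width: 0.004
[0.56958969 0.15200245 0.0013594 ] [-2.51104576  1.06738548  1.24260982]
```

View pics/s15.png

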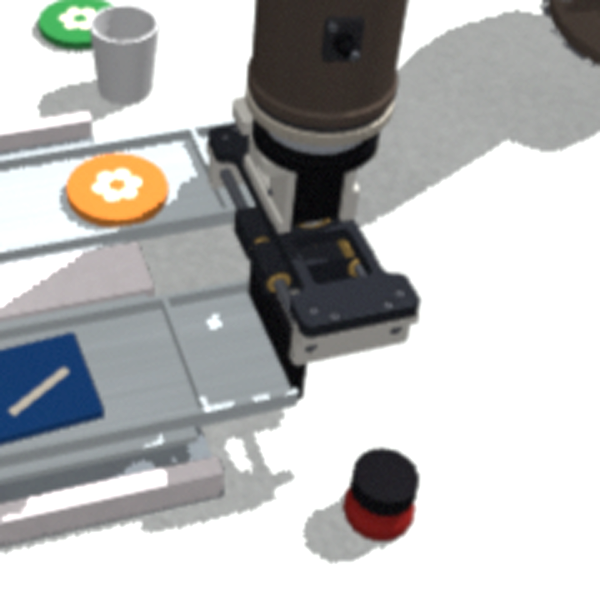

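Contact with the lip at about 2.7 N, and the tray is moving in. I'll keep pushing, then slow down.

```bash
python3 -m jog '{"translation":[[3.9,-1.1,0],[7.7,-2.1,0],[11.6,-3.2,0],[15.4,-4.2,0],[19.3,-5.3,0],[23.1,-6.3,0],[27,-7.4,0],[30.9,-8.4,0]],"rot":[[0,0,0],[0,0,0],[0,0,0],[0,0,0],[0,0,0],[0,0,0],[0,0,0],[0,0,0]],"fingers":[0,0,0,0,0,0,0,0]}' && python3 -m jog '{"translation":[[1.9,-0.5,0],[3.9,-1.1,0],[5.3,-1.4,0],[6.7,-1.8,0]],"rot":[[0,0,0],[0,0,0],[0,0,0],[0,0,0]],"fingers":[0,0,0,0]}'
python3 - <<'E'
from h import *
s=telemetry.get_state();t=camera('scene');cv2.imwrite('pics/s16.png',np.clip(cv2.resize(t['color'][150:390,180:420],(600,600),interpolation=cv2.INTER_CUBIC)*1.6,0,255).astype(np.uint8))
print(s['position'],s['contact_force'])
E
```

```text
time: 15.85
position: [0.6012, 0.1433, 0.0013]
eef_rot: [[0.265, 0.964, -0.0], [0.964, -0.265, -0.0], [-0.0, -0.0, -1.0]]
contact_force: [-3.5, 0.6, -1.3]
width: 0.007
time: 16.18
position: [0.6076, 0.1414, 0.0014]
eef_rot: [[0.265, 0.964, -0.0], [0.964, -0.265, -0.0], [-0.0, -0.0, -1.0]]
contact_force: [-2.1, 0.5, -1.6]
width: 0.003
[0.60760873 0.14144015 0.00140871] [-2.08409432  0.4834496  -1.60688227]
```

View pics/s16.png

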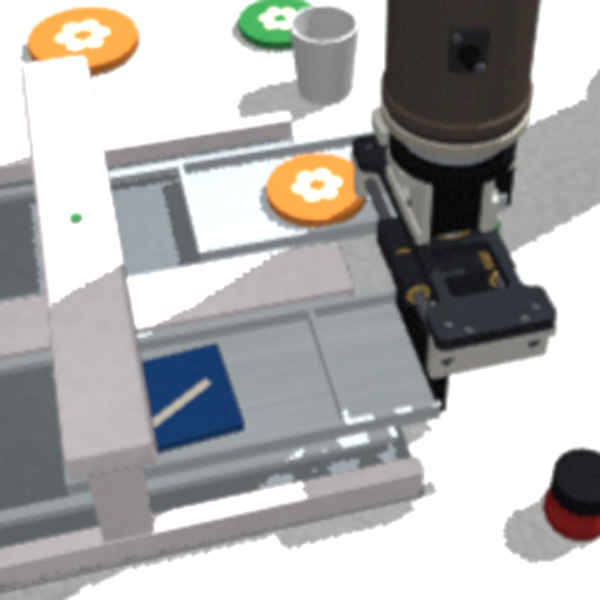

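```bash
python3 -m jog '{"translation":[[1,-0.3,0],[1.9,-0.5,0],[2.9,-0.8,0],[3.9,-1.1,0],[4.8,-1.3,0],[5.8,-1.6,0]],"rot":[[0,0,0],[0,0,0],[0,0,0],[0,0,0],[0,0,0],[0,0,0]],"fingers":[0,0,0,0,0,0]}' && python3 -m jog '{"translation":[[1,-0.3,0],[1.9,-0.5,0]],"rot":[[0,0,0],[0,0,0]],"fingers":[0,0]}'
```

```text
time: 16.73
position: [0.6135, 0.1401, 0.0015]
eef_rot: [[0.265, 0.964, 0.0], [0.964, -0.265, 0.0], [0.0, 0.0, -1.0]]
contact_force: [-2.5, -1.0, 0.6]
width: 0.004
time: 16.9
position: [0.6155, 0.1396, 0.0015]
eef_rot: [[0.265, 0.964, 0.0], [0.964, -0.265, 0.0], [0.0, 0.0, -1.0]]
contact_force: [-2.7, -1.4, 0.3]
width: 0.006
```

```bash
python3 -m jog '{"translation":[[1,-0.3,0],[1.9,-0.5,0]],"rot":[[0,0,0],[0,0,0]],"fingers":[0,0]}'; python3 -m jog '{"translation":[[1,-0.3,0],[1.9,-0.5,0]],"rot":[[0,0,0],[0,0,0]],"fingers":[0,0]}'
```

```text
time: 17.07
position: [0.6174, 0.1391, 0.0015]
eef_rot: [[0.265, 0.964, 0.0], [0.964, -0.265, 0.0], [0.0, 0.0, -1.0]]
contact_force: [-2.1, -0.7, 0.5]
width: 0.005
time: 17.23
position: [0.6193, 0.1386, 0.0015]
eef_rot: [[0.265, 0.964, 0.0], [0.964, -0.265, 0.0], [0.0, 0.0, -1.0]]
contact_force: [-2.0, -0.7, 0.6]
width: 0.007
```

```bash
python3 -m jog '{"translation":[[1,-0.3,0],[1.9,-0.5,0]],"rot":[[0,0,0],[0,0,0]],"fingers":[0,0]}'; python3 -m jog '{"translation":[[1,-0.3,0]],"rot":[[0,0,0]],"fingers":[0]}'
```

```text
time: 17.4
position: [0.6212, 0.1381, 0.0015]
eef_rot: [[0.265, 0.964, 0.0], [0.964, -0.265, 0.0], [0.0, 0.0, -1.0]]
contact_force: [-2.1, -1.7, -0.2]
width: 0.004
time: 17.48
position: [0.6221, 0.1378, 0.0014]
eef_rot: [[0.265, 0.964, 0.0], [0.964, -0.265, 0.0], [0.0, -0.0, -1.0]]
contact_force: [-2.8, -0.9, 0.6]
width: 0.002
```

```bash
python3 -m jog '{"translation":[[1,-0.3,0]],"rot":[[0,0,0]],"fingers":[0]}'; python3 -m jog '{"translation":[[1,-0.3,0]],"rot":[[0,0,0]],"fingers":[0]}'
python3 - <<'E'
from h import *
t=camera('scene');cv2.imwrite('pics/s17.png',np.clip(cv2.resize(t['color'][150:390,140:380],(600,600),interpolation=cv2.INTER_CUBIC)*1.6,0,255).astype(np.uint8))
E
```

```text
time: 17.57
position: [0.6231, 0.1375, 0.0015]
eef_rot: [[0.265, 0.964, 0.0], [0.964, -0.265, 0.0], [0.0, 0.0, -1.0]]
contact_force: [-2.1, -0.3, 1.4]
width: 0.003
time: 17.65
position: [0.6242, 0.1373, 0.0015]
eef_rot: [[0.265, 0.964, 0.0], [0.964, -0.265, 0.0], [0.0, 0.0, -1.0]]
contact_force: [-1.0, 0.2, 0.5]
width: 0.003
```

View pics/s17.png

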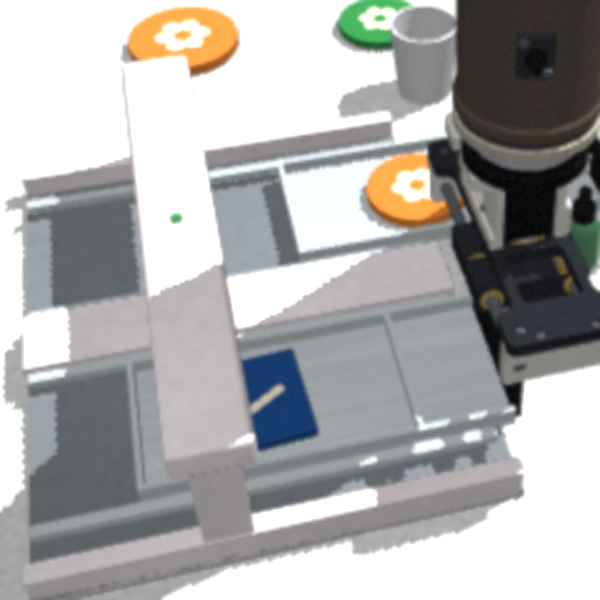

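```bash
python3 -m jog '{"translation":[[1,-0.3,0]],"rot":[[0,0,0]],"fingers":[0]}'; python3 -m jog '{"translation":[[1,-0.3,0]],"rot":[[0,0,0]],"fingers":[0]}';python3 -m jog '{"translation":[[1,-0.3,0]],"rot":[[0,0,0]],"fingers":[0]}'
```

```text
time: 17.78
position: [0.6242, 0.1373, 0.0014]
eef_rot: [[0.264, 0.964, -0.001], [0.964, -0.264, 0.0], [-0.0, -0.002, -1.0]]
contact_force: [-7.8, 1.2, 5.8]
width: 0.001
time: 17.87
position: [0.6241, 0.1372, 0.0013]
eef_rot: [[0.264, 0.964, -0.004], [0.964, -0.264, 0.001], [-0.0, -0.004, -1.0]]
contact_force: [-11.1, 2.0, 8.8]
width: 0.006
time: 17.95
position: [0.6241, 0.1373, 0.0013]
eef_rot: [[0.264, 0.965, -0.005], [0.965, -0.264, 0.001], [-0.0, -0.005, -1.0]]
contact_force: [-15.3, 1.2, 11.8]
width: 0.004
```

The tool stalled at x = 0.6242 and the force rose to 15 N, so the tray is home. I'll back away at once and lift clear.

```bash
python3 -m jog '{"translation":[[-3,0.8,0],[-9.6,2.6,0],[-20,5.5,0],[-30,8.2,0],[-30,8.2,25],[-30,8.2,60],[-30,8.2,100],[-30,8.2,130]],"rot":[[0,0,0],[0,0,0],[0,0,0],[0,0,0],[0,0,0],[0,0,0],[0,0,0],[0,0,0]],"fingers":[0,0,0,0,0,0,0,0]}' && python3 -m jog '{"translation":[[-20,33,5],[-40,66,10],[-60,99,10],[-80,132,10],[-90,150,10],[-90,150,10]],"rot":[[0,0,0],[0,0,0],[0,0,0],[0,0,0],[0,0,0],[0,0,0]],"fingers":[0,0,0,0,0,0]}'
python3 - <<'E'
from h import *
t=camera('scene');save(t,'s18')
t=camera('top');cv2.imwrite('pics/t18.png',cv2.resize(t['color'][80:360,120:540],(800,533),interpolation=cv2.INTER_CUBIC))
for q,z in [('round_coaster',.03),('square_coaster',.03)]:
    for r in finder.find_in(q,t):
        b=r['bbox'];print(q,round(r['conf'],2),np.round(b),np.round(atz(t,(b[0]+b[2])/2,(b[1]+b[3])/2,z),3))
for q,z in [('dropper_bottle',.07),('pigment_jar',.042),('mixing_cup',.07)]:
    for r in finder.find_in(q,t):
        bb=r['bbox'];print(q,np.round(atz(t,(bb[0]+bb[2])/2,(bb[1]+bb[3])/2,z),3))
s=telemetry.get_state();print(s['position'],s['contact_force'])
E
```

```text
time: 18.62
position: [0.5974, 0.1449, 0.1343]
eef_rot: [[0.264, 0.964, 0.002], [0.964, -0.264, 0.001], [0.001, 0.002, -1.0]]
contact_force: [0.7, -0.5, -0.2]
width: 0.005
time: 19.12
position: [0.503, 0.3012, 0.1414]
eef_rot: [[0.256, 0.967, -0.001], [0.967, -0.256, 0.003], [0.003, -0.002, -1.0]]
contact_force: [0.3, -0.3, -0.1]
width: 0.003
round_coaster 0.86 [477. 202. 525. 249.] [ 0.674 -0.339  0.03 ]
round_coaster 0.81 [450. 293. 496. 333.] [ 0.499 -0.277  0.03 ]
round_coaster 0.69 [332. 242. 370. 284.] [ 0.6   -0.036  0.03 ]
square_coaster 0.93 [265. 158. 308. 188.] [0.785 0.091 0.03 ]
square_coaster 0.91 [125. 200. 170. 248.] [0.685 0.374 0.03 ]
square_coaster 0.59 [166. 162. 202. 190.] [0.783 0.3   0.03 ]
dropper_bottle [0.522 0.074 0.07 ]
pigment_jar [0.596 0.286 0.042]
mixing_cup [ 0.511 -0.175  0.07 ]
[0.50780754 0.29315722 0.14150595] [-0.2371077   0.31470638 -0.31714553]
```

View pics/s18.png

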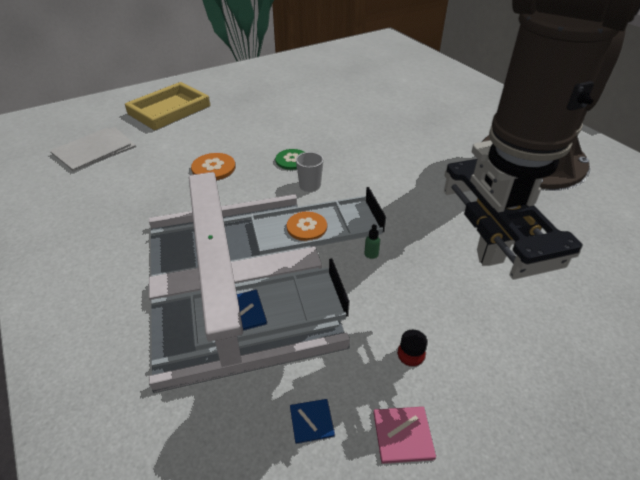

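View pics/t18.png

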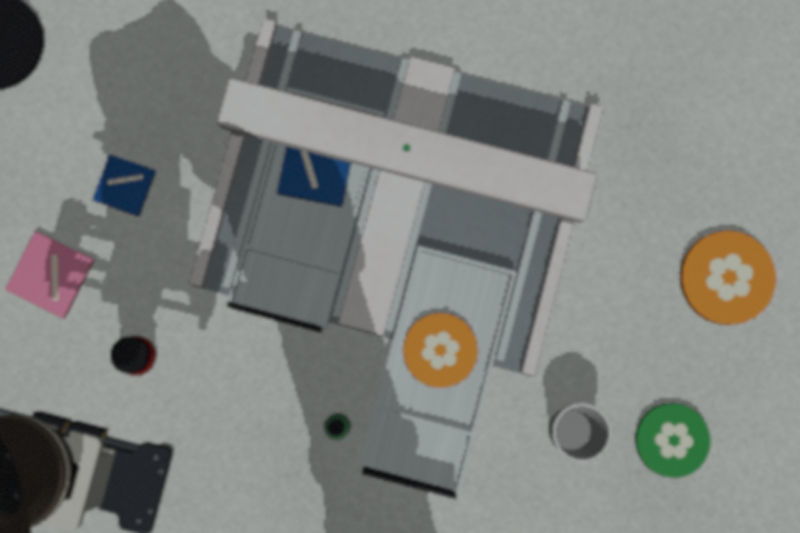

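Run:
```python
from h import *
t=camera('top')
O=np.array([.6137,.0473]);th=np.radians(-15.3);ex=np.array([np.cos(th),np.sin(th)]);ey=np.array([-np.sin(th),np.cos(th)])
for u,v in [(230,305),(321,328),(364,470),(456,493)]:
    d=atz(t,120+u/1.905,80+v/1.905,.054)[:2]-O;print(np.round([d@ex,d@ey],4))
```

```text
[-0.0022  0.1381]
[-0.0014  0.0408]
[-0.1307 -0.0391]
[-0.1294 -0.1358]
```

The lips are 128 mm apart along the rails (130 expected). The left sits at about 0 and the right at about 130 mm. The bottle, jar and cup are within 2–3 mm of where they were first measured. Both coasters are in their trays and the robot is clear, so I'm handing in.

```bash
python3 -c "
from rig import env
print(env.job_done())"
```

```text
the job is handed in; nothing more can be done
None
```

I drew the right tray, with the small amber round coaster, out to its stop, hooking the shut fingertips behind its lip. I then pushed the left tray, with the larger blue square coaster, fully home. The arm was lifted clear before I handed in, at about 19 s.

**Final checks**
- **Tray positions:** in the top view the left lip sits at about 0 mm and the right at about 130 mm. The gap between them measured 128 mm against 130 mm expected.
- **End stops:** both were felt as a stall with the force rising.
- **Other objects:** both coasters lie in their trays. The bottle, jar and cup are within 2–3 mm of their first measurements, which is camera noise.

**What did not go to plan**
- **First hook missed:** the real fingertips end about 36 mm behind the reported TCP, so the first pull passed over the lip without touching anything. I confirmed this with the scene and wrist cameras, corrected the height and repeated it.
- **Push home a little firm:** I made three 1 mm steps after reaching the home stop, and the force on the tool reached about 15 N along the rail (about 19 N in all) before I backed off. The draw-out peak was about 8 N along the rail (about 9 N in all).

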